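# Park the movement stand under the slotted dust cover

## Task

Push the movement stand that is out on the bench in through the mouth of the clear dust cover, along its T-shaped slot and sideways into the empty bay, far enough that the sprung gate swings shut behind it. Push gently, never with a hard shove, and leave the stand already parked in the other bay and the things lying about where they are. Finish with the stand standing still behind the closed gate and both gates shut.

Things in the scene. Friction and masses are not known exactly. Their poses are not given: they have to be found in the camera images.
- stand: Movement stand to park, out in front of the cover: spool, about 0.4 kg. Foot disc 100 mm dia., z 0 to 12 mm; neck 30 mm dia., z 12 to 42; top disc 90 mm dia., z 42 to 66, a thin watch movement on it. Too wide to grasp: push the top disc's rim. Origin: centre of underside, z up; round, its yaw means nothing.
- parked: An identical stand already parked in the other bay (left or right, it varies), behind that bay's shut gate. Leave it alone.
- cover: Fixed clear dust cover: plate 16 to 22 mm above the bench, x -85 to 77, y -220 to 220 mm, walled at back and sides, open in front. Origin on the bench at the crossing of its T slot; x points from mouth to back, y to its left. Slot: stem 38 mm wide along y = 0, bar 35 mm wide along x = 0, y -179 to 179. The foot slides beneath it, the top disc above. Nothing on it is higher than 36 mm.
- mouth (a point): Mouth of the slot's stem, on the plate's front edge (x -85, y 0 mm in the cover's frame, 19 mm up). Two flared guide bars at plate height lead the neck into it, from 126 mm in front of the crossing (128 mm apart there).
- crossing (a point): Middle of the crossing of the T, 19 mm up. The slot's back edge, 17.5 mm behind it, stops the neck with the stand's centre 2.5 mm past the crossing; press in until that is felt. More than 2.5 mm short of the crossing, the neck catches the front plate's corner.
- free_bay: Flat felt pad, only a mark: the centre, on the bench, of the empty bay, at x = 0 and y = +150 or -150 mm in the cover's frame. The slot's end stops the stand 14 mm beyond it.
- gate_left (a joint): Angle (rad) of the left (+y) bay's one-way gate: 0 shut across the slot, up to 1.45 open. A 46 mm steel arm, z 25 to 34 mm; shut, it points from its pivot to the cover's -x. The stand's neck swings it outwards (a push of about 2 to 6 N); it springs shut when the stand's centre is about 50 mm past the pivot's y. It opens outwards only.
- gate_right (a joint): The same for the right (-y) bay's gate, mirrored.
- gate_left_pivot (a point): Pivot of the left gate, on the back plate at x 34, y 90 mm in the cover's frame, 30 mm up.
- gate_right_pivot (a point): Pivot of the right gate, at x 34, y -90 mm in the cover's frame, 30 mm up.
- dome: Bystander: glass bell dome 88 mm diameter, 102 mm high; origin at centre of underside.
- loupe: Bystander: black eye loupe 36 mm diameter, 34 mm high.
- screwdriver: Bystander: brass screwdriver 140 mm long, lying behind the cover.
- oil: Bystander: small amber bottle 28 mm diameter, 60 mm high.
- dish: Bystander: shallow blue dish 110 mm diameter, 18 mm high.
- cushion: Bystander: black rubber disc 84 mm diameter, 20 mm high.
- jar: Bystander: glass jar 52 mm diameter, 60 mm high.

How it is judged:
By the outcome, as a careful person would: the job done as asked, in the order asked, and still so for the second after the job is handed in, with the robot touching nothing.
It also fails if it takes over 72 s, if anything falls off the work surface, if the arm or the gripper's body presses on something with over 40 N, if the wrist force passes 120 N, or if a joint passes its speed limit or range.

## Robot

A 6-joint arm with a two-finger parallel gripper is mounted at the origin on the work surface. World frame = base frame: x ahead of the robot, y to its left, z up, the work surface at z = 0. Lengths are in m, angles in rad, forces in N, time in s.
With the tool pointing down it reaches from about 0.15 to 0.775 m from the base axis. Payload 6.1 kg.
Tool frame: the origin (TCP) lies between the finger pads; the fingertips stand 11 mm ahead of it and the grasp point (between the pads) lies 8 mm behind it; z points along the fingers, y is the line along which they close (so a half turn about z gives the same grasp; the last joint's range is limited). The gripper opens to 85 mm and grips with 20 to 120 N. Pads are 22 mm wide; open, the fingers measure 114 mm over their backs; the gripper's body (76 mm by 85 mm) begins 54 mm behind the grasp point. The pads swing forward as they close: fully open they stand 13 mm farther back than shut.
Start: joints at [1.293, 0.126, -0.04, 1.405, 0, 1.571], TCP at [0.144, 0.505, 0.217] pointing down, gripper open.
Joint ranges: [-2.72, 2.72], [-0.95, 1.95], [-1.27, 1.35], [-1.78, 2.02], [-1.46, 1.47], [-3.14, 3.14]. Speed limits (rad/s): [2.39, 2.39, 3.01, 3.14, 3.14, 3.14].

## Interface

Orientations are given as a 3x3 rotation matrix whose columns are the frame's x, y, z axes.
In Python, from station import robot, imaging gives the robot as it stands. The module is installed in compiled form; this text tells all that it offers.
- The arm moves only by the shell command python3 -m creep 'ROWS' [OPENING] [FORCE]. ROWS is JSON, a list of rows, each an object of numbers: "tx", "ty", "tz": the shift along the tool's x, y, z in m; "roll": the turn about the tool's z in rad. A call has 1 to 10 rows; each row shifts and turns the commanded pose from where the row before left it, along the tool's axes as they then stand; what a row does not reach is not made up. A row lasts 1/10 s, in which the tool goes at most 50 mm and 8.59 degrees, less where a joint would pass 70% of its speed; a pose out of reach is approached as far as the arm can. A call with a gripper value outside its range is refused whole. OPENING is the finger opening in m, from 0 to 0.0854, set as the call begins (- or left out, the last holds). The fingers move at their own pace and stop on an object; FORCE is the grip in N (left out, the last holds). Time passes only in rows, so rows that do not move let the fingers close. It gives the time, the measured TCP pose, the force, the opening and the grip force at its end, in the units of the state.
- robot.observe(): the state, without advancing time (a new reading comes with each control period).
- imaging.capture(name): name is "scene" or "top" or "wrist"; returns (picture, depth): 420x560x3 uint8, red, green, blue; 420x560 float32, m along the optical axis (not along the pixel's ray), 0 where there is no reading.
- imaging.get_calibration(name): a dict with "fovy" (degrees; the focal length in pixels is half the picture's height over the tangent of half this angle, whatever the lens; pixels are square), "cx", "cy" (the principal point, pixels), "rvec" (rotation vector, rad) and "tvec" (3), from world to camera coordinates, as OpenCV has them. Camera axes: x right, y down, z forward; pixel columns grow to the right and rows downward; lengths in m; the calibration is good to about 2 mm. A picture is of the moment at which its call begins: read the wrist's pose just before it. get_calibration takes no time and is no camera call; for the wrist camera it gives the pose at the moment of the call.
- robot.hand_in(): hands the job in; it is judged then, once.
The state is a dict: "time": time; "joint_positions": joint angles; "qvel": joint speeds; "joint_torque": joint torques, N m; "position": TCP position; "eef_rot": TCP orientation; "contact_force": force on the tool from outside, world axes, zero at the start; "torque": the same for the moment, N m; "width": finger opening in m; "finger_force": force on a finger pad.
Only numpy, scipy, OpenCV 4.12 (cv2) and the standard library are available. Lean on these libraries where they do the work, as an engineer would, in place of code of your own. Each camera call takes 0.05 s, during which the arm holds its last target. There are 200 camera calls.

## Working session

There is one attempt and no reset: what is moved stays moved. The work goes in short steps, Python scripts to look and compute and a shell command to move; the robot and the scene stay as the last step left them, time stands still between calls to the robot, and variables do not carry over. Pictures are saved under pics/ and viewed, at most 10 in all, crops included, and the job is handed in when it is done.

```bash
mkdir -p pics
cat > h.py <<'E'
import numpy as np, cv2
from station import robot, imaging
def cal(n):
    c=imaging.get_calibration(n); f=210/np.tan(np.radians(c['fovy'])/2)
    R=cv2.Rodrigues(np.array(c['rvec'],float))[0]; t=np.array(c['tvec'],float).ravel()
    return f,c['cx'],c['cy'],R,t
def ray(n,u,v,z,C=None):
    f,cx,cy,R,t=C or cal(n); o=-R.T@t; d=R.T@np.array([(u-cx)/f,(v-cy)/f,1]); return o+d*(z-o[2])/d[2]
def proj(n,p,C=None):
    f,cx,cy,R,t=C or cal(n); q=R@np.array(p)+t; return q[0]/q[2]*f+cx,q[1]/q[2]*f+cy
def cloud(n,D):
    f,cx,cy,R,t=cal(n); v,u=np.mgrid[:420,:560]; P=np.dstack([(u-cx)/f*D,(v-cy)/f*D,D]); return (P-t)@R
E
python3 - <<'E'
from h import *
for n in("top","scene"):
    p,d=imaging.capture(n); cv2.imwrite(f'pics/{n}0.png',p[:,:,::-1]); np.save(n+'d.npy',d)
    f,cx,cy,R,t=cal(n);print(n,f,cx,cy,-R.T@t,R.round(2).tolist())
s=robot.observe();print(s['time'],s['position'],s['eef_rot'],s['contact_force'],s['width'])
E
```

```text
top 469.14555505106216 288.51595596839843 211.20295923110825 [0.53823842 0.0018707  1.25944801] [[-0.01, -1.0, 0.01], [-1.0, 0.01, -0.06], [0.06, -0.01, -1.0]]
scene 429.13723197709595 281.50776370702016 205.2215518851359 [ 1.05803338 -0.58158441  0.79781702] [[0.78, 0.63, -0.01], [0.45, -0.56, -0.7], [-0.44, 0.54, -0.72]]
0.1 [0.14385941 0.50449476 0.21622001] [[-9.61666065e-01  2.74222976e-01 -3.73107470e-04]
 [ 2.74223229e-01  9.61665108e-01 -1.35652870e-03]
 [-1.31869006e-05 -1.40684235e-03 -9.99999010e-01]] [-1.03475677  0.38400191 -0.21279246] 0.08578190911962076
```

View pics/top0.png

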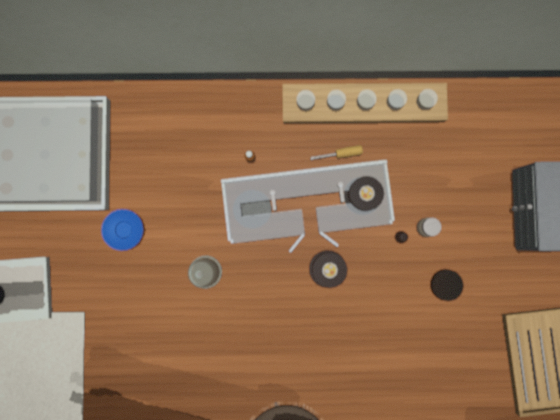

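View pics/scene0.png

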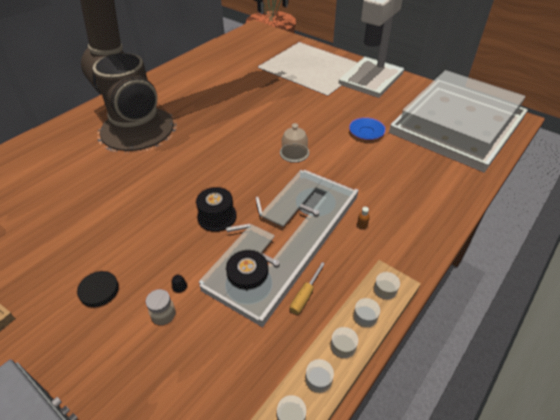

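Top view: the cover is around (307,200), mouth facing down (toward the robot). The stand is at (328,269), the parked one at (367,193) in the right bay, and the free left bay's felt is at (256,208). I'll zoom in for the frame fit.

Run:
```python
from h import *
p=cv2.imread('pics/top0.png'); cv2.imwrite('pics/crop.png',cv2.resize(p[150:290,210:405],None,fx=4,fy=4,interpolation=cv2.INTER_CUBIC))
g=p.max(2); m=(g<70).astype('uint8')
n,l,s,c=cv2.connectedComponentsWithStats(m)
for i in range(1,n):
    if 300<s[i,4]<3000: print(s[i],c[i],ray("top",*c[i],.066)[:2])
```

```text
[ 512  164   26   87 1573] [523.14876033 208.50921805] [ 0.61614343 -0.61201817]
[346 178  37  32 392] [366.17857143 192.59183673] [ 0.66078046 -0.20992139]
[431 270  32  30 744] [446.28763441 284.58333333] [ 0.42495347 -0.40824548]
```

View pics/crop.png

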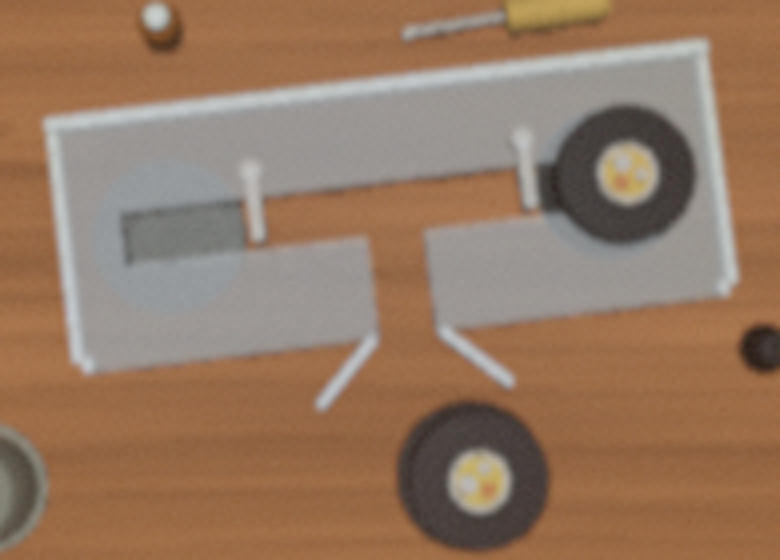

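```bash
cat > fr.py <<'E'
from h import *
pts=[((251,167),(34,90),.034),((521,135),(34,-90),.034),((367,238),(-17.5,19),.022),((425,232),(-17.5,-19),.022),((122,212),(17.5,179),.022),((127,264),(-17.5,179),.022),((378,333),(-85,19),.022),((438,327),(-85,-19),.022)]
W=np.array([ray("top",(u+.5)/4-.5+210,(v+.5)/4-.5+150,z)[:2] for (u,v),_,z in pts]); L=np.array([l for _,l,_ in pts])/1000
a=W-W.mean(0); b=L-L.mean(0); th=np.arctan2((b[:,0]*a[:,1]-b[:,1]*a[:,0]).sum(),(b*a).sum())
R=np.array([[np.cos(th),-np.sin(th)],[np.sin(th),np.cos(th)]]); O=W.mean(0)-R@L.mean(0)
def toC(w): return (np.array(w)[:2]-O)@R
def toW(c): return O+R@np.array(c)
E
python3 - <<'E'
from fr import *
print('theta',th,'O',O); print(((W-O)@R-L).round(4).tolist())
p=cv2.imread('pics/top0.png')
hs=cv2.cvtColor(p,cv2.COLOR_BGR2HSV)
for (x0,y0,x1,y1),nm in (((305,245,352,295),'stand'),((345,172,388,215),'parked')):
    s=p[y0:y1,x0:x1].astype(int); m=((s.max(2)<110)&((s[:,:,2]-s[:,:,0])<30)).astype('uint8')
    c=max(cv2.findContours(m,0,2)[0],key=cv2.contourArea); (u,v),r=cv2.minEnclosingCircle(c)
    (u2,v2),ax,_=cv2.fitEllipse(cv2.convexHull(c))
    w=ray("top",u2+x0,v2+y0,.066); print(nm,u+x0,v+y0,r,u2+x0,v2+y0,ax,w,toC(w))
    # cross-check with yellow movement centre
    m=((s[:,:,1]>140)).astype('uint8'); m[:5]=0;m[-5:]=0
    yy,xx=np.nonzero(m & (np.hypot(*(np.mgrid[:s.shape[0],:s.shape[1]]-np.array([v,u])[:,None,None]))<12)); 
    w=ray("top",xx.mean()+x0,yy.mean()+y0,.068);print('  mov',w,toC(w))
d=np.load('topd.npy');P=cloud("top",d)
for u,v in((328,269),(340,262),(367,193),(300,260),(205,271)): print(u,v,P[v,u])
w=P[262:277,322:337].reshape(-1,3).mean(0);print(w)
print('dome',toC(ray("top",205,271,.05)),ray("top",205,271,.05),'mouthW',toW([-.085,0]),'bay',toW([0,.15]))
E
```

```text
theta 0.11201581299861212 O [ 0.64461515 -0.06224804]
[[0.0012, -0.0003], [0.0007, 0.001], [-0.0021, 0.0004], [-0.0028, -0.0002], [-0.0004, -0.0009], [-0.0, -0.0002], [0.0022, 0.001], [0.0013, -0.0008]]
stand 328.0201606750488 268.43145179748535 18.590362548828125 327.6966800689697 268.6993598937988 (35.338096618652344, 36.9124641418457) [ 0.46814605 -0.10833162  0.066     ] [-0.18051443 -0.02606874]
  mov [ 0.4656367  -0.11254703  0.068     ] [-0.18347926 -0.02997724]
parked 363.613712310791 194.16555213928223 19.82886505126953 364.2185707092285 193.57950019836426 (33.898563385009766, 39.172969818115234) [ 0.65828684 -0.20484379  0.066     ] [-0.00235359 -0.14323031]
  mov [ 0.66030912 -0.2105852   0.068     ] [-0.00098577 -0.1491618 ]
328 269 [ 0.46738179 -0.10908758  0.06600795]
340 262 [ 0.48483736 -0.1394129   0.06925094]
367 193 [ 0.65987656 -0.2122959   0.06438128]
300 260 [ 0.48828844 -0.04059664  0.0027937 ]
205 271 [0.4663668  0.19982498 0.07726191]
[ 0.46771203 -0.11126317  0.07059698]
dome [-0.14897299  0.28507706] [0.4647094  0.20438992 0.05      ] mouthW [ 0.56014786 -0.07174948] bay [0.62784789 0.08681188]
```

The fit residuals are at most 2.8 mm, the parked stand sits at y≈-149 mm and the heights agree. The stand is at cover (-183,-30) mm, so the free bay is the left one. I'll turn the tool so that the two fingers, 60 mm apart, straddle the disc's rim and push along the cover's x.

```bash
cat > go.py <<'E'
import sys
from fr import *
# go.py cx cy z(mm, cover frame) -> shift in tool axes
s=robot.observe(); p=np.array(s['position']); E=np.array(s['eef_rot'])
print('t',round(s['time'],2),'tcp cover mm',(toC(p)*1000).round(1),'z',round(p[2]*1000,1),'yaw rel cover',round(np.arctan2(E[1,0],E[0,0])-th,4),'j',np.round(s['joint_positions'],2),'F cover',(np.array(s['contact_force'])[:2]@R).round(2),round(s['contact_force'][2],2),'w',round(s['width'],4))
if len(sys.argv)>3:
    c=np.array(sys.argv[1:4],float)/1000; w=np.r_[toW(c[:2]),c[2]]; print('shift mm',((w-p)@E*1000).round(1))
E
python3 -m creep '[{"roll":-0.13},{"roll":-0.13},{"roll":-0.13}]' 0.06; python3 go.py -252 -30 200
```

```text
t 0.1 tcp cover mm [-434.3  619.2] z 216.2 yaw rel cover 2.7518 j [ 1.29  0.13 -0.04  1.41 -0.    1.57] F cover [-0.99  0.5 ] -0.21 w 0.0858
shift mm [-415.3 -531.2   17. ]invalid input at $[0]: expected keys tx, ty, tz, roll
```

```bash
python3 -m creep '[{"tx":0,"ty":0,"tz":0,"roll":-0.13},{"tx":0,"ty":0,"tz":0,"roll":-0.13},{"tx":0,"ty":0,"tz":0,"roll":-0.13}]' 0.06; python3 go.py -252 -30 200
```

```text
time: 0.4
position: [0.1439, 0.5046, 0.2164]
eef_rot: [[-0.993, -0.117, -0.0], [-0.117, 0.993, -0.001], [0.0, -0.001, -1.0]]
contact_force: [-0.2, 0.4, 1.1]
width: 0.06
finger_force: 0.0
t 0.4 tcp cover mm [-434.2  619.3] z 216.4 yaw rel cover -3.136 j [ 1.29  0.13 -0.04  1.41 -0.    1.18] F cover [-0.15  0.45] 1.15 w 0.06
shift mm [-178.6 -650.3   16.9]
```

```bash
python3 -m creep '[{"tx":-0.009,"ty":-0.02,"tz":0,"roll":0},{"tx":-0.009,"ty":-0.035,"tz":0,"roll":0},{"tx":-0.009,"ty":-0.035,"tz":0,"roll":0},{"tx":-0.009,"ty":-0.035,"tz":0,"roll":0},{"tx":-0.009,"ty":-0.035,"tz":0,"roll":0},{"tx":-0.009,"ty":-0.035,"tz":0,"roll":0},{"tx":-0.009,"ty":-0.035,"tz":0,"roll":0},{"tx":-0.009,"ty":-0.035,"tz":0,"roll":0},{"tx":-0.009,"ty":-0.035,"tz":0,"roll":0},{"tx":-0.009,"ty":-0.035,"tz":0,"roll":0}]' >/dev/null; python3 -m creep '[{"tx":-0.009,"ty":-0.035,"tz":0,"roll":0},{"tx":-0.009,"ty":-0.035,"tz":0,"roll":0},{"tx":-0.009,"ty":-0.035,"tz":0,"roll":0},{"tx":-0.009,"ty":-0.035,"tz":0,"roll":0},{"tx":-0.009,"ty":-0.035,"tz":0,"roll":0},{"tx":-0.009,"ty":-0.035,"tz":0,"roll":0},{"tx":-0.009,"ty":-0.035,"tz":0,"roll":0},{"tx":-0.009,"ty":-0.035,"tz":0,"roll":0},{"tx":-0.009,"ty":-0.025,"tz":0,"roll":0},{"tx":0,"ty":0,"tz":0,"roll":0}]'; python3 go.py -252 -30 58
```

```text
time: 2.4
position: [0.3863, -0.1143, 0.2161]
eef_rot: [[-0.994, -0.108, -0.001], [-0.108, 0.994, -0.0], [0.001, -0.0, -1.0]]
contact_force: [0.1, 0.9, 0.1]
width: 0.0603
finger_force: 0.0
t 2.4 tcp cover mm [-262.5  -22.8] z 216.1 yaw rel cover -3.1452 j [-0.29 -0.1  -0.27  1.4  -0.   -0.4 ] F cover [0.2  0.93] 0.09 w 0.0603
shift mm [-10.7  -7.1 158.1]
```

```bash
python3 -m creep '[{"tx":0,"ty":-0.003,"tz":0.02,"roll":0},{"tx":0,"ty":-0.004,"tz":0.02,"roll":0},{"tx":0,"ty":0,"tz":0.02,"roll":0},{"tx":0,"ty":0,"tz":0.02,"roll":0},{"tx":0,"ty":0,"tz":0.02,"roll":0},{"tx":0,"ty":0,"tz":0.02,"roll":0},{"tx":0,"ty":0,"tz":0.02,"roll":0},{"tx":0,"ty":0,"tz":0.018,"roll":0},{"tx":-0.005,"ty":0,"tz":0,"roll":0},{"tx":-0.005,"ty":0,"tz":0,"roll":0}]' >/dev/null; python3 go.py -230 -30 58
python3 - <<'E'
from h import *
p,d=imaging.capture("wrist"); cv2.imwrite('pics/w1.png',p[:,:,::-1])
q,_=imaging.capture("scene"); cv2.imwrite('pics/s1.png',q[60:340,80:400,::-1])
E
```

```text
t 3.4 tcp cover mm [-252.9  -26.9] z 59.2 yaw rel cover -3.1409 j [-0.29 -0.03 -0.56  1.05  0.   -0.4 ] F cover [0.9  0.26] 0.28 w 0.0603
shift mm [-22.9  -3.1   1.1]
```

View pics/w1.png

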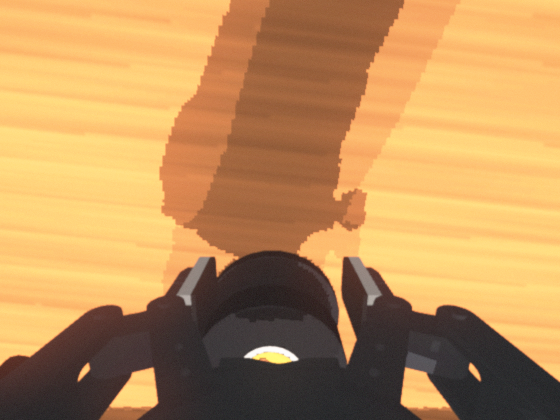

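View pics/s1.png

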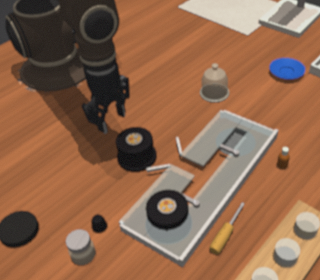

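The wrist view shows the disc (centre ≈(271,350)) centred between the fingers (≈200 and 350). The scene view shows the gripper just short of the stand and level with its top disc. I'll move up to contact and then push diagonally.

```bash
python3 -m creep '[{"tx":-0.005,"ty":-0.001,"tz":0.001,"roll":0},{"tx":-0.005,"ty":-0.001,"tz":0,"roll":0},{"tx":-0.005,"ty":-0.001,"tz":0,"roll":0},{"tx":-0.004,"ty":0,"tz":0,"roll":0},{"tx":-0.003,"ty":0,"tz":0,"roll":0},{"tx":-0.003,"ty":0,"tz":0,"roll":0},{"tx":-0.003,"ty":0,"tz":0,"roll":0},{"tx":-0.003,"ty":0,"tz":0,"roll":0}]' >/dev/null; python3 go.py; python3 -m creep '[{"tx":-0.004,"ty":0.0015,"tz":0,"roll":0},{"tx":-0.004,"ty":0.002,"tz":0,"roll":0},{"tx":-0.004,"ty":0.002,"tz":0,"roll":0},{"tx":-0.004,"ty":0.002,"tz":0,"roll":0},{"tx":-0.004,"ty":0.002,"tz":0,"roll":0},{"tx":-0.004,"ty":0.002,"tz":0,"roll":0},{"tx":-0.004,"ty":0.002,"tz":0,"roll":0},{"tx":-0.004,"ty":0.002,"tz":0,"roll":0}]' >/dev/null; python3 go.py -155 0 58
cat > st.py <<'E'
import sys
from fr import *
# stand pose: movement blob (bright, non-wood) near expected cover position mm, from scene and top
e=np.array(sys.argv[1:3],float)/1000
for n in("top","scene"):
    p,_=imaging.capture(n); g=toW(e); u,v=proj(n,[*g,.067]); cv2.imwrite(f'pics/last_{n}.png',p[:,:,::-1])
    vv,uu=np.mgrid[:420,:560]; near=np.hypot(uu-u,vv-v)<20
    m=(near&(p[:,:,1]>130)).astype('uint8'); k,l,s,c=cv2.connectedComponentsWithStats(m)
    if k<2: print(n,'none');continue
    i=1+s[1:,4].argmax(); print(n,s[i,4],c[i].round(1),'cover mm',(toC(ray(n,*c[i],.067))*1000).round(1))
E
python3 st.py -146 -14
```

```text
t 4.3 tcp cover mm [-221.8  -30.4] z 57.9 yaw rel cover -3.1414 j [-0.27  0.03 -0.5   1.04 -0.   -0.38] F cover [0.14 0.98] 0.06 w 0.0597
t 5.1 tcp cover mm [-189.7  -14.7] z 57.9 yaw rel cover -3.1413 j [-0.21  0.07 -0.45  1.05 -0.   -0.32] F cover [-0.6   0.36] 0.58 w 0.0595
shift mm [-34.7  14.7  -0.1]
top 52 [331.2 240.8] cover mm [-111.7  -43.7]
scene none
```

```bash
python3 -c "
import cv2,numpy as np
a=cv2.imread('pics/last_top.png')[170:310,230:400];b=cv2.imread('pics/last_scene.png')[130:300,150:350]
cv2.imwrite('pics/m1.png',np.hstack([cv2.resize(a,(390,400)),cv2.resize(b,(400,400))]))"
```

```text
(no output)
```

View pics/m1.png

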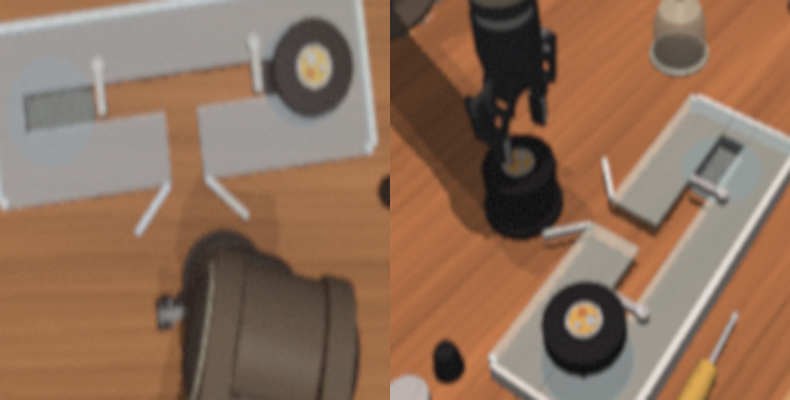

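The scene half shows the stand's movement near full-scene pixel (213,199), close to its start at (215,201). The finger near mosaic (508,150) looks as if it may be above the disc. I'll measure before going on.

Run:
```python
from fr import *
p=cv2.imread('pics/last_scene.png'); q=cv2.imread('pics/scene0.png')
for im in(q,p):
    s=im.astype(int)[180:220,195:235]; m=((s[:,:,2]-s[:,:,0]>22)&(s[:,:,1]>s[:,:,0]+8)).astype('uint8')
    k,l,st,c=cv2.connectedComponentsWithStats(m)
    for i in range(1,k):
        if st[i,4]>8: print(st[i],c[i]+[195,180],(toC(ray("scene",*(c[i]+[195,180]),.067))*1000).round(1))
    print()
s=robot.observe();P=np.array(s['position']);E=np.array(s['eef_rot'])
for y in(-.03,.03):
    for x in (-.011,.011): print('tip',x,y,np.round(proj("scene",P+E@[x,y,.011]),1),np.round(proj("scene",P+E@[x,y,-.002]),1))
pc,d=imaging.capture("scene"); C=cloud("scene",d)
for u,v in((213,199),(209,195),(208,190),(220,205),(222,196),(205,185)): print(u,v,(toC(C[v,u])*1000).round(1),(C[v,u,2]*1000).round(1))
cv2.imwrite('pics/z.png',cv2.resize(pc[150:250,165:265,::-1],(600,600),interpolation=cv2.INTER_CUBIC))
```

```text
[  0   0  40  40 543] [213.26335175 189.24309392] [-205.    -8.2]
[ 12  13  15  12 131] [213.48854962 198.39694656] [-184.3  -33. ]

[ 7  0  4  4 16] [203.5 181.5] [-243.6    1. ]
[ 14   0  26  29 287] [224.58536585 187.24738676] [-185.6   12.3]
[ 0 10  4 30 71] [195.84507042 204.14084507] [-207.9  -70.6]
[13 14 13 10 73] [214.15068493 198.91780822] [-181.9  -33.6]

tip -0.011 -0.03 [213.4 208.1] [212.7 204.3]
tip 0.011 -0.03 [206.3 204.6] [205.6 200.9]
tip -0.011 0.03 [228.4 193.4] [227.9 189.7]
tip 0.011 0.03 [221.4 190.2] [220.9 186.5]
213 199 [-184.2  -35.1] 66.8
209 195 [-179.   -50.8] 96.0
208 190 [-177.5  -52.5] 114.4
220 205 [-156.   -43.5] 68.7
222 196 [-171.5  -16. ] 67.6
205 185 [-180.   -56.5] 132.1
```

View pics/z.png

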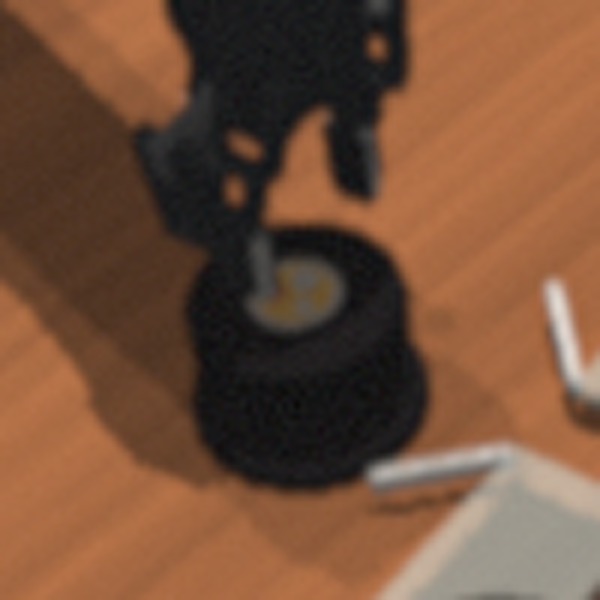

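The zoom shows the stand unmoved at about cover (-183,-33), with the fingers hovering over the disc. I'll measure the real tip height from depth.

Run:
```python
from fr import *
pc,d=imaging.capture("scene"); C=cloud("scene",d)
s=robot.observe();print(s['position'],s['contact_force'],(toC(s['position'])*1000).round(1))
for n in("scene",):
  xy=((C[:,:,:2]-O)@R*1000); z=C[:,:,2]*1000
  for (y0,y1) in((-75,-40),(5,50)):
    m=(xy[:,:,0]>-215)&(xy[:,:,0]<-165)&(xy[:,:,1]>y0)&(xy[:,:,1]<y1)&(z>70)&(z<140)
    i=np.argwhere(m); o=np.argsort(z[m])
    for k in o[::max(1,len(o)//6)][:6]: v,u=i[k]; print((u,v),xy[v,u].round(1),z[v,u].round(1))
```

```text
[ 0.4574582  -0.09826734  0.0578182 ] [-0.33994299  0.23516135 -0.02473911] [-190.   -14.9]
(np.int64(210), np.int64(201)) [-183.5  -46.7] 70.2
(np.int64(210), np.int64(195)) [-180.6  -46.1] 91.3
(np.int64(203), np.int64(194)) [-188.8  -59.6] 101.6
(np.int64(208), np.int64(190)) [-179.6  -50.5] 111.8
(np.int64(207), np.int64(186)) [-178.1  -52.8] 126.9
(np.int64(209), np.int64(183)) [-176.9  -46.2] 131.7
(np.int64(225), np.int64(184)) [-184.8   14.5] 76.7
(np.int64(225), np.int64(180)) [-182.7   14.2] 91.2
(np.int64(220), np.int64(174)) [-196.7   14.7] 103.8
(np.int64(224), np.int64(173)) [-182.6   14.1] 114.1
(np.int64(228), np.int64(169)) [-174.4   20.9] 125.6
(np.int64(227), np.int64(160)) [-191.1   39.9] 132.6
```

Depth puts the real fingertips at z≈73 mm for TCP z=58 at this opening, about 25 mm higher than nominal. So they passed over the disc without touching it. I'll lift slightly, back off, go lower and re-measure.

```bash
cat > tip.py <<'E'
from fr import *
s=robot.observe(); pc,d=imaging.capture("scene"); C=cloud("scene",d); T=(toC(s['position'])*1000)
xy=((C[:,:,:2]-O)@R*1000); z=C[:,:,2]*1000; E=np.array(s['eef_rot']); P=np.array(s['position'])
L=(C-P)@E*1000
for sg in(-1,1):
    m=(abs(L[:,:,0])<16)&(sg*L[:,:,1]>24)&(sg*L[:,:,1]<50)&(L[:,:,2]<30)&(L[:,:,2]>-60)&(z>12)
    zz=np.sort(z[m]); print(sg,len(zz),zz[:8].round(1), 'tcp z',P[2]*1000, 'tool x med',np.median(L[:,:,0][m]))
E
python3 -m creep '[{"tx":0,"ty":0,"tz":-0.015,"roll":0},{"tx":0.02,"ty":-0.004,"tz":0,"roll":0},{"tx":0.02,"ty":-0.005,"tz":0,"roll":0},{"tx":0.02,"ty":-0.008,"tz":0,"roll":0},{"tx":0.01,"ty":0,"tz":0,"roll":0},{"tx":0,"ty":0,"tz":0.015,"roll":0},{"tx":0,"ty":0,"tz":0.01,"roll":0},{"tx":0,"ty":0,"tz":0,"roll":0}]'>/dev/null; python3 go.py; python3 tip.py
```

```text
t 6.1 tcp cover mm [-260.8  -31.4] z 46.6 yaw rel cover -3.1414 j [-0.31 -0.03 -0.59  1.02  0.   -0.42] F cover [0.02 0.35] 0.58 w 0.0602
-1 87 [66.4 68.1 68.2 68.4 70.8 73.2 73.4 73.5] tcp z 46.630144474383336 tool x med -7.091275728225163
1 107 [66.8 67.7 67.8 68.3 68.6 69.4 70.3 70.7] tcp z 46.630144474383336 tool x med -3.3525558580882335
```

```bash
python3 -m creep '[{"tx":0,"ty":0,"tz":0.006,"roll":0},{"tx":0,"ty":0,"tz":0.006,"roll":0},{"tx":0,"ty":0,"tz":0.004,"roll":0},{"tx":0,"ty":0,"tz":0,"roll":0},{"tx":0,"ty":0,"tz":0,"roll":0}]'>/dev/null; python3 go.py; python3 tip.py
python3 - <<'E'
from h import *
p,_=imaging.capture("scene");cv2.imwrite('pics/z2.png',cv2.resize(p[140:240,150:250,::-1],(600,600),interpolation=cv2.INTER_CUBIC))
E
```

```text
t 6.65 tcp cover mm [-260.   -31.9] z 31.8 yaw rel cover -3.1413 j [-0.31 -0.02 -0.61  0.98 -0.   -0.42] F cover [-0.59 -0.01] -0.28 w 0.0597
-1 84 [50.5 55.2 55.3 56.1 57.6 58.4 58.9 59. ] tcp z 31.81744084238542 tool x med -6.745111626301117
1 105 [52.  52.3 52.6 53.2 53.5 53.6 55.  55. ] tcp z 31.81744084238542 tool x med -3.829673402617864
```

View pics/z2.png

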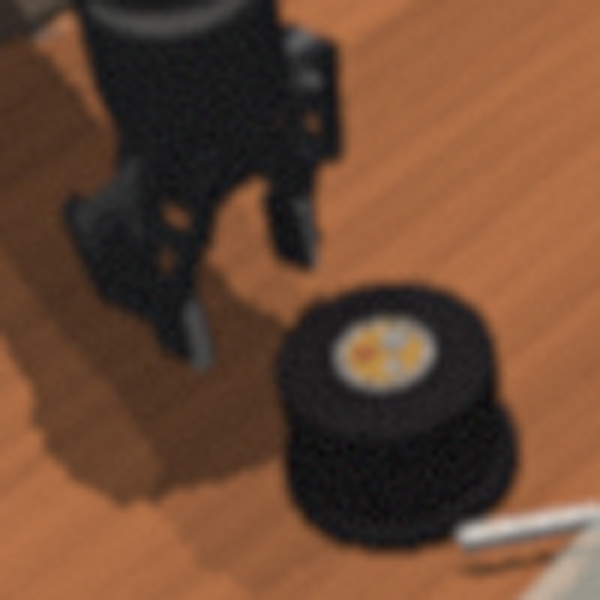

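The zoom confirms the tips are clear in front of the disc. Tips read ≈51 mm at TCP z=32, a steady +19 mm offset. So TCP z≈28 puts the tips at ≈47 mm, against the rim and above the 36 mm limit.

```bash
python3 -m creep '[{"tx":-0.006,"ty":0,"tz":0.004,"roll":0},{"tx":-0.006,"ty":0,"tz":0,"roll":0},{"tx":-0.006,"ty":0,"tz":0,"roll":0},{"tx":-0.004,"ty":0,"tz":0,"roll":0},{"tx":-0.003,"ty":0,"tz":0,"roll":0},{"tx":-0.003,"ty":0,"tz":0,"roll":0},{"tx":-0.003,"ty":0,"tz":0,"roll":0},{"tx":-0.003,"ty":0,"tz":0,"roll":0}]' >/dev/null; python3 go.py; python3 -m creep '[{"tx":-0.003,"ty":0,"tz":0,"roll":0},{"tx":-0.003,"ty":0,"tz":0,"roll":0},{"tx":-0.003,"ty":0,"tz":0,"roll":0},{"tx":-0.003,"ty":0,"tz":0,"roll":0},{"tx":-0.003,"ty":0,"tz":0,"roll":0}]' >/dev/null; python3 go.py
cat > st.py <<'E'
import sys
from fr import *
e=np.array(sys.argv[1:3],float)/1000; n="scene"; r=int(sys.argv[3]) if len(sys.argv)>3 else 16
p,_=imaging.capture(n); u,v=proj(n,[*toW(e),.067]); cv2.imwrite('pics/last.png',p[:,:,::-1])
s=p.astype(int); vv,uu=np.mgrid[:420,:560]
m=((np.hypot(uu-u,vv-v)<r)&(s[:,:,0]-s[:,:,2]>18)&(s[:,:,1]>s[:,:,2]+6)).astype('uint8')
k,l,st,c=cv2.connectedComponentsWithStats(m)
for i in range(1,k):
    if st[i,4]>15: print(st[i],c[i].round(1),'cover mm',(toC(ray(n,*c[i],.067))*1000).round(1))
E
python3 st.py -165 -33
```

```text
t 7.55 tcp cover mm [-226.3  -32. ] z 27.8 yaw rel cover -3.1416 j [-0.27  0.04 -0.56  0.97 -0.   -0.39] F cover [-3.43 -0.29] 1.42 w 0.0598
t 8.05 tcp cover mm [-210.8  -31.9] z 27.8 yaw rel cover -3.1414 j [-0.26  0.07 -0.53  0.97  0.   -0.37] F cover [-2.42  0.46] 0.43 w 0.0602
[218 186  17   9  54] [224.4 188.6] cover mm [-182.9    8.3]
[206 189   6   7  18] [208.7 191.6] cover mm [-209.1  -20.7]
[213 195  14  13 133] [219.4 201.1] cover mm [-166.5  -32.6]
```

The stand now moves with the fingers. It is at (-166,-32), 44 mm ahead of the TCP, with about 2.5 N of friction. Next is the diagonal push to the stem axis.

```bash
python3 -m creep '[{"tx":-0.004,"ty":0.001,"tz":0,"roll":0},{"tx":-0.004,"ty":0.002,"tz":0,"roll":0},{"tx":-0.004,"ty":0.0025,"tz":0,"roll":0},{"tx":-0.004,"ty":0.0025,"tz":0,"roll":0},{"tx":-0.004,"ty":0.0025,"tz":0,"roll":0},{"tx":-0.004,"ty":0.0025,"tz":0,"roll":0},{"tx":-0.004,"ty":0.0025,"tz":0,"roll":0}]' >/dev/null; python3 go.py;python3 st.py -139 -17 10; python3 -m creep '[{"tx":-0.004,"ty":0.0025,"tz":0,"roll":0},{"tx":-0.004,"ty":0.0025,"tz":0,"roll":0},{"tx":-0.004,"ty":0.0025,"tz":0,"roll":0},{"tx":-0.004,"ty":0.0025,"tz":0,"roll":0},{"tx":-0.004,"ty":0.0025,"tz":0,"roll":0},{"tx":-0.004,"ty":0.0025,"tz":0,"roll":0},{"tx":-0.003,"ty":0.001,"tz":0,"roll":0}]' >/dev/null; python3 go.py -87 0 28;python3 st.py -111 0 10
```

```text
t 8.8 tcp cover mm [-182.6  -16.2] z 27.9 yaw rel cover -3.1413 j [-0.21  0.11 -0.49  0.98 -0.   -0.32] F cover [-2.49 -1.37] 0.12 w 0.0602
[226 196  14  12 138] [232.6 201.6] cover mm [-138.5  -17.3]
t 9.55 tcp cover mm [-1.557e+02 -1.000e-01] z 27.8 yaw rel cover -3.1411 j [-0.16  0.14 -0.44  0.98  0.   -0.27] F cover [-1.85 -1.09] 0.36 w 0.0595
shift mm [-68.7   0.   -0.2]
[239 196  15  12 136] [245.8 201.7] cover mm [-111.6   -0.8]
```

The stand is on the axis at (-111,-1). Now straight in through the mouth, watching the force.

```bash
python3 -m creep '[{"tx":-0.004,"ty":0,"tz":0,"roll":0},{"tx":-0.004,"ty":0,"tz":0,"roll":0},{"tx":-0.004,"ty":0,"tz":0,"roll":0},{"tx":-0.004,"ty":0,"tz":0,"roll":0},{"tx":-0.004,"ty":0,"tz":0,"roll":0},{"tx":-0.004,"ty":0,"tz":0,"roll":0}]' >/dev/null; python3 go.py;python3 st.py -88 0 10; python3 -m creep '[{"tx":-0.004,"ty":0,"tz":0,"roll":0},{"tx":-0.004,"ty":0,"tz":0,"roll":0},{"tx":-0.004,"ty":0,"tz":0,"roll":0},{"tx":-0.004,"ty":0,"tz":0,"roll":0},{"tx":-0.004,"ty":0,"tz":0,"roll":0},{"tx":-0.004,"ty":0,"tz":0,"roll":0}]' >/dev/null; python3 go.py;python3 st.py -64 0 10
```

```text
t 10.2 tcp cover mm [-131.7   -0.5] z 27.9 yaw rel cover -3.1414 j [-0.15  0.19 -0.39  0.99 -0.   -0.26] F cover [-2.49  0.28] -0.36 w 0.06
[247 200  15  12 141] [253.9 205.5] cover mm [-87.7  -1. ]
t 10.85 tcp cover mm [-107.7   -0.4] z 27.9 yaw rel cover -3.1414 j [-0.14  0.23 -0.34  1.    0.   -0.25] F cover [-3.1   0.17] 0.5 w 0.0598
[255 203  15  13 144] [262.1 209.5] cover mm [-63.7  -1.4]
```

```bash
python3 -m creep '[{"tx":-0.004,"ty":0,"tz":0,"roll":0},{"tx":-0.004,"ty":0,"tz":0,"roll":0},{"tx":-0.004,"ty":0,"tz":0,"roll":0},{"tx":-0.004,"ty":0,"tz":0,"roll":0},{"tx":-0.004,"ty":0,"tz":0,"roll":0},{"tx":-0.004,"ty":0,"tz":0,"roll":0},{"tx":-0.004,"ty":0,"tz":0,"roll":0}]' >/dev/null; python3 go.py; python3 -m creep '[{"tx":-0.004,"ty":0,"tz":0,"roll":0},{"tx":-0.004,"ty":0,"tz":0,"roll":0},{"tx":-0.004,"ty":0,"tz":0,"roll":0},{"tx":-0.003,"ty":0,"tz":0,"roll":0},{"tx":-0.003,"ty":0,"tz":0,"roll":0},{"tx":-0.003,"ty":0,"tz":0,"roll":0},{"tx":-0.002,"ty":0,"tz":0,"roll":0}]' >/dev/null; python3 go.py;python3 st.py -13 -1 10
```

```text
t 11.6 tcp cover mm [-79.6  -0.4] z 27.9 yaw rel cover -3.1414 j [-0.13  0.27 -0.28  1.02 -0.   -0.24] F cover [-2.75 -0.75] 0.77 w 0.06
t 12.3 tcp cover mm [-56.7  -0.4] z 27.9 yaw rel cover -3.1414 j [-0.12  0.31 -0.22  1.03  0.   -0.23] F cover [-2.49 -1.43] 1.18 w 0.0601
[274 212  15  13 146] [280.5 218. ] cover mm [-12.4  -1.5]
```

Now in slowly to the felt stop, 2 mm at a time and then 1 mm.

```bash
python3 -m creep '[{"tx":-0.002,"ty":0,"tz":0,"roll":0},{"tx":-0.002,"ty":0,"tz":0,"roll":0},{"tx":-0.002,"ty":0,"tz":0,"roll":0},{"tx":-0.002,"ty":0,"tz":0,"roll":0},{"tx":-0.002,"ty":0,"tz":0,"roll":0}]' >/dev/null; python3 go.py; for i in 1 2 ; do python3 -m creep '[{"tx":-0.001,"ty":0,"tz":0,"roll":0},{"tx":-0.001,"ty":0,"tz":0,"roll":0}]' >/dev/null; python3 go.py; done; python3 st.py 0 -1 10
```

```text
t 12.85 tcp cover mm [-46.8  -0.4] z 27.9 yaw rel cover -3.1414 j [-0.11  0.33 -0.2   1.04 -0.   -0.23] F cover [-1.85 -0.34] 0.98 w 0.0601
t 13.05 tcp cover mm [-45.   -0.4] z 27.9 yaw rel cover -3.1414 j [-0.11  0.33 -0.2   1.04 -0.   -0.22] F cover [-2.62 -0.11] 0.78 w 0.0598
t 13.25 tcp cover mm [-43.   -0.4] z 27.9 yaw rel cover -3.1415 j [-0.11  0.34 -0.19  1.04  0.   -0.22] F cover [-3.24 -0.92] -0.36 w 0.06
[279 214  15  13 150] [285.7 220.2] cover mm [ 1.3 -0.9]
```

```bash
for i in 1 2 ; do python3 -m creep '[{"tx":-0.001,"ty":0,"tz":0,"roll":0},{"tx":0,"ty":0,"tz":0,"roll":0}]' >/dev/null; python3 go.py; done; python3 st.py 2 -1 10
```

```text
t 13.5 tcp cover mm [-41.9  -0.4] z 27.9 yaw rel cover -3.1413 j [-0.11  0.34 -0.19  1.04  0.   -0.22] F cover [-2.36  0.73] 0.43 w 0.0599
t 13.7 tcp cover mm [-41.4  -0.4] z 27.9 yaw rel cover -3.1415 j [-0.11  0.34 -0.19  1.04 -0.   -0.22] F cover [-4.51  0.7 ] 1.67 w 0.0598
[279 214  15  13 152] [286.1 220.4] cover mm [ 2.3 -0.8]
```

```bash
for i in 1 2 ; do python3 -m creep '[{"tx":-0.001,"ty":0,"tz":0,"roll":0},{"tx":0,"ty":0,"tz":0,"roll":0}]' >/dev/null; python3 go.py; done; python3 st.py 2 -1 10
```

```text
t 13.95 tcp cover mm [-41.3  -0.4] z 27.7 yaw rel cover -3.1416 j [-0.11  0.34 -0.19  1.05 -0.   -0.22] F cover [-8.38  0.83] 4.56 w 0.0599
t 14.15 tcp cover mm [-41.2  -0.4] z 27.7 yaw rel cover -3.1417 j [-0.11  0.34 -0.18  1.05 -0.   -0.22] F cover [-10.03   0.71] 6.02 w 0.0598
[279 214  15  13 151] [286.  220.5] cover mm [ 2.4 -1.1]
```

The force rises to 10 N with no further motion, so the stand is on the back stop. Back off, lift, and turn 90° for the sideways push.

```bash
python3 -m creep '[{"tx":0.004,"ty":0,"tz":0,"roll":0},{"tx":0.008,"ty":0,"tz":0,"roll":0},{"tx":0.01,"ty":0,"tz":0,"roll":0},{"tx":0,"ty":0,"tz":-0.02,"roll":0},{"tx":0,"ty":0,"tz":-0.02,"roll":0},{"tx":0,"ty":0,"tz":-0.02,"roll":0}]' >/dev/null; python3 -m creep '[{"tx":0,"ty":0,"tz":0,"roll":-0.1428},{"tx":0,"ty":0,"tz":0,"roll":-0.1428},{"tx":0,"ty":0,"tz":0,"roll":-0.1428},{"tx":0,"ty":0,"tz":0,"roll":-0.1428},{"tx":0,"ty":0,"tz":0,"roll":-0.1428},{"tx":0,"ty":0,"tz":0,"roll":-0.1428},{"tx":0,"ty":0,"tz":0,"roll":-0.1428},{"tx":0,"ty":0,"tz":0,"roll":-0.1428},{"tx":0,"ty":0,"tz":0,"roll":-0.1428},{"tx":0,"ty":0,"tz":0,"roll":-0.1428}]'>/dev/null;  python3 -m creep '[{"tx":0,"ty":0,"tz":0,"roll":-0.1428},{"tx":0,"ty":0,"tz":0,"roll":0}]'>/dev/null; python3 go.py 2 -65 88; python3 st.py 2 -1 10
```

```text
t 16.0 tcp cover mm [-61.2  -0.4] z 88.1 yaw rel cover -1.5703 j [-0.12  0.27 -0.14  1.15  0.   -1.8 ] F cover [-0.17 -0.05] -0.38 w 0.0602
shift mm [ 64.6 -63.1   0.2]
[279 215  15  12 150] [286.1 220.5] cover mm [ 2.6 -1.2]
```

```bash
python3 -m creep '[{"tx":0.022,"ty":-0.003,"tz":0,"roll":0},{"tx":0.022,"ty":-0.02,"tz":0,"roll":0},{"tx":0.021,"ty":-0.02,"tz":0,"roll":0},{"tx":0,"ty":-0.02,"tz":0,"roll":0},{"tx":0,"ty":0,"tz":0,"roll":0},{"tx":0,"ty":0,"tz":0.02,"roll":0},{"tx":0,"ty":0,"tz":0.02,"roll":0},{"tx":0,"ty":0,"tz":0.01,"roll":0},{"tx":0,"ty":0,"tz":0.008,"roll":0},{"tx":0,"ty":0,"tz":0,"roll":0}]' >/dev/null; python3 go.py 2 -47 28; python3 tip.py; python3 st.py 2 -1 10
```

```text
t 17.05 tcp cover mm [  1.2 -65.1] z 29.1 yaw rel cover -1.5712 j [-0.19  0.44 -0.03  1.1  -0.   -1.87] F cover [-0.82  0.07] -0.16 w 0.0602
shift mm [-18.1  -0.8   1.1]
-1 202 [19.1 19.3 19.6 19.7 19.8 20.  20.3 20.4] tcp z 29.09289539467082 tool x med 6.060300592218573
1 227 [19.3 19.3 19.6 19.8 19.8 19.8 19.8 20. ] tcp z 29.09289539467082 tool x med 3.746755663872408
[287 215   7   7  32] [290.4 217.8] cover mm [ 6.5 11.3]
```

The tips hover over the plate with no contact force (the low readings are the plate itself). Start the sideways push.

```bash
python3 -m creep '[{"tx":-0.005,"ty":0,"tz":0.001,"roll":0},{"tx":-0.005,"ty":0,"tz":0,"roll":0},{"tx":-0.003,"ty":0,"tz":0,"roll":0},{"tx":-0.003,"ty":0,"tz":0,"roll":0},{"tx":-0.003,"ty":0,"tz":0,"roll":0}]' >/dev/null; python3 go.py; python3 -m creep '[{"tx":-0.003,"ty":0,"tz":0,"roll":0},{"tx":-0.003,"ty":0,"tz":0,"roll":0},{"tx":-0.003,"ty":0,"tz":0,"roll":0}]' >/dev/null; python3 go.py; python3 -m creep '[{"tx":-0.003,"ty":0,"tz":0,"roll":0},{"tx":-0.003,"ty":0,"tz":0,"roll":0},{"tx":-0.003,"ty":0,"tz":0,"roll":0}]' >/dev/null; python3 go.py; python3 st.py 2 13 15
```

```text
t 17.65 tcp cover mm [  2.1 -46. ] z 29.0 yaw rel cover -1.5704 j [-0.16  0.43 -0.05  1.09  0.   -1.85] F cover [0.25 0.37] -0.27 w 0.06
t 17.95 tcp cover mm [  2.1 -37.7] z 29.0 yaw rel cover -1.571 j [-0.15  0.43 -0.05  1.09 -0.   -1.83] F cover [ 0.77 -2.5 ] 0.67 w 0.06
t 18.25 tcp cover mm [  2.  -28.3] z 29.0 yaw rel cover -1.5708 j [-0.14  0.43 -0.06  1.08 -0.   -1.82] F cover [-0.17 -2.49] 0.73 w 0.0601
```

```bash
python3 -m creep '[{"tx":-0.004,"ty":0,"tz":0,"roll":0},{"tx":-0.004,"ty":0,"tz":0,"roll":0},{"tx":-0.004,"ty":0,"tz":0,"roll":0},{"tx":-0.004,"ty":0,"tz":0,"roll":0},{"tx":-0.004,"ty":0,"tz":0,"roll":0},{"tx":-0.004,"ty":0,"tz":0,"roll":0}]' >/dev/null; python3 go.py; python3 -m creep '[{"tx":-0.004,"ty":0,"tz":0,"roll":0},{"tx":-0.004,"ty":0,"tz":0,"roll":0},{"tx":-0.004,"ty":0,"tz":0,"roll":0},{"tx":-0.004,"ty":0,"tz":0,"roll":0},{"tx":-0.004,"ty":0,"tz":0,"roll":0}]' >/dev/null; python3 go.py; python3 st.py 2 59 14
```

```text
t 18.9 tcp cover mm [ 2.  -4.1] z 28.9 yaw rel cover -1.5706 j [-0.1   0.42 -0.07  1.08 -0.   -1.78] F cover [ 0.03 -2.54] 1.4 w 0.06
t 19.4 tcp cover mm [ 2.  15.9] z 28.9 yaw rel cover -1.5707 j [-0.07  0.41 -0.09  1.08 -0.   -1.75] F cover [ 0.7  -3.73] 1.21 w 0.0602
```

```bash
for i in 1 2 3; do python3 -m creep '[{"tx":-0.003,"ty":0,"tz":0,"roll":0},{"tx":-0.003,"ty":0,"tz":0,"roll":0},{"tx":-0.003,"ty":0,"tz":0,"roll":0},{"tx":-0.003,"ty":0,"tz":0,"roll":0}]' >/dev/null; python3 go.py; done; python3 st.py 2 96 14; python3 -c "
import cv2;cv2.imwrite('pics/m2.png',cv2.resize(cv2.imread('pics/last.png')[140:320,190:390],(660,594)))"
```

```text
t 19.85 tcp cover mm [ 1.9 27.5] z 28.9 yaw rel cover -1.5708 j [-0.05  0.41 -0.09  1.07 -0.   -1.74] F cover [-0.22 -4.17] 1.59 w 0.06
t 20.25 tcp cover mm [ 2.2 39. ] z 29.0 yaw rel cover -1.5712 j [-0.04  0.4  -0.1   1.07 -0.   -1.72] F cover [ 0.46 -6.66] 1.64 w 0.0598
t 20.65 tcp cover mm [ 2.  50.5] z 29.1 yaw rel cover -1.5715 j [-0.02  0.4  -0.1   1.07 -0.   -1.7 ] F cover [-0.95 -7.52] 2.15 w 0.0601
```

View pics/m2.png

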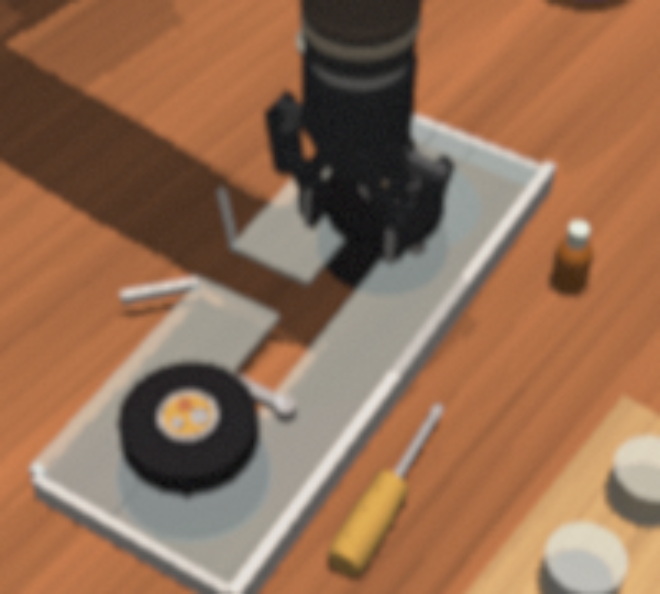

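The view shows the stand in the left arm of the slot under the gripper, at y≈95. The parked stand and its gate are undisturbed. The gate force is about 4 N, as expected, so continue.

```bash
for i in 1 2 3 4; do python3 -m creep '[{"tx":-0.003,"ty":0,"tz":0,"roll":0},{"tx":-0.003,"ty":0,"tz":0,"roll":0},{"tx":-0.003,"ty":0,"tz":0,"roll":0},{"tx":-0.003,"ty":0,"tz":0,"roll":0}]' >/dev/null; python3 go.py; done
```

```text
t 21.1 tcp cover mm [ 1.5 62.5] z 28.9 yaw rel cover -1.5715 j [ 0.    0.4  -0.1   1.07 -0.   -1.68] F cover [-0.59 -7.77] 2.52 w 0.0599
t 21.5 tcp cover mm [ 1.3 74.8] z 28.9 yaw rel cover -1.5713 j [ 0.02  0.39 -0.11  1.07 -0.   -1.66] F cover [-1.68 -6.98] 2.08 w 0.0599
t 21.9 tcp cover mm [ 1.2 87. ] z 28.9 yaw rel cover -1.5712 j [ 0.04  0.39 -0.11  1.07 -0.   -1.64] F cover [-2.25 -5.8 ] 3.22 w 0.0597
t 22.3 tcp cover mm [ 1.6 99.8] z 28.8 yaw rel cover -1.5707 j [ 0.06  0.39 -0.11  1.07 -0.   -1.62] F cover [-0.98 -2.74] 1.84 w 0.0599
```

```bash
python3 -m creep '[{"tx":-0.003,"ty":0,"tz":0,"roll":0},{"tx":-0.002,"ty":0,"tz":0,"roll":0},{"tx":-0.002,"ty":0,"tz":0,"roll":0},{"tx":-0.002,"ty":0,"tz":0,"roll":0},{"tx":-0.001,"ty":0,"tz":0,"roll":0}]' >/dev/null; python3 go.py; python3 -m creep '[{"tx":0.004,"ty":0,"tz":0,"roll":0},{"tx":0.008,"ty":0,"tz":0,"roll":0},{"tx":0.012,"ty":0,"tz":0,"roll":0},{"tx":0,"ty":0,"tz":-0.03,"roll":0},{"tx":0,"ty":0,"tz":-0.04,"roll":0},{"tx":0,"ty":0,"tz":-0.04,"roll":0},{"tx":0.04,"ty":0.04,"tz":-0.02,"roll":0},{"tx":0.04,"ty":0.04,"tz":0,"roll":0},{"tx":0.04,"ty":0.04,"tz":0,"roll":0},{"tx":0.02,"ty":0.04,"tz":0,"roll":0}]' >/dev/null; python3 -m creep '[{"tx":0,"ty":0.04,"tz":0,"roll":0},{"tx":0,"ty":0.04,"tz":0,"roll":0},{"tx":0,"ty":0.03,"tz":0,"roll":0},{"tx":0,"ty":0,"tz":0,"roll":0}]' >/dev/null; python3 go.py; python3 st.py 2 154 15
python3 - <<'E'
from h import *
p,_=imaging.capture("top");a=cv2.resize(p[140:300,190:410,::-1],(400,291)); b=cv2.resize(cv2.imread('pics/last.png')[140:320,190:390],(400,360))
cv2.imwrite('pics/f.png',np.hstack([np.vstack([a,np.zeros((69,400,3),'uint8')]),b]))
E
```

```text
t 22.8 tcp cover mm [  2.  109.8] z 28.9 yaw rel cover -1.5704 j [ 0.07  0.39 -0.11  1.07  0.   -1.61] F cover [-0.62 -3.  ] 1.42 w 0.0602
t 24.2 tcp cover mm [-255.4  -38.7] z 155.9 yaw rel cover -1.5733 j [-0.32 -0.07 -0.38  1.27  0.   -2.  ] F cover [ 0.49 -0.54] 0.1 w 0.0602
[308 167  25  10 105] [320.3 170.3] cover mm [-15.  193.3]
[311 176  15  12 135] [318.2 181.6] cover mm [  1.3 153.1]
```

View pics/f.png

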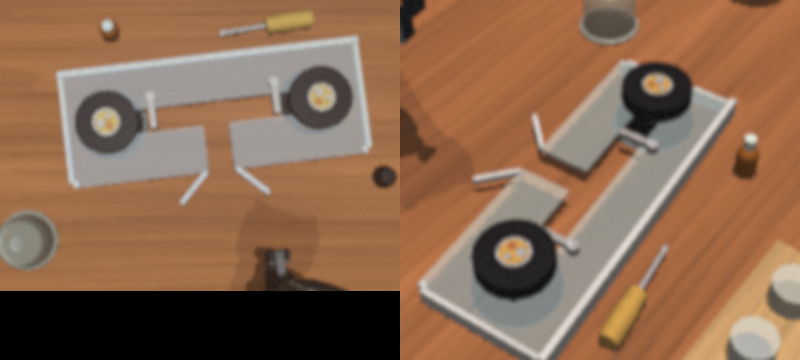

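Both views show the stand parked at (1,153) mm in the left bay with its gate shut behind it. The right gate is shut, the parked stand and bystanders are in place, and the arm is clear.

```bash
python3 -c "
from station import robot
print(robot.hand_in())"
```

```text
the job is handed in; nothing more can be done
None
```

The stand is parked in the left bay, about 3 mm past its centre, with both gates shut and nothing else visibly moved; I handed the job in at about 24 s, with pushes never above about 12 N.

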